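Sweep the brass nuts into the collecting bay

ROBOT

A 7-joint arm with a two-finger parallel gripper is mounted at the origin on the work surface. World frame = base frame: x ahead of the robot, y to its left, z up, the work surface at z = 0. Lengths are in m, angles in rad, forces in N, time in s.
With the tool pointing down it reaches from about 0.4 to 0.85 m from the base axis. Payload 10.4 kg.
Tool frame: the origin (TCP) lies midway between the tips of the shut fingers; the grasp point (between the pads) lies 19 mm behind it; z points along the fingers, y is the line along which they close (so a half turn about z gives the same grasp; the last joint's range is limited). The gripper opens to 87 mm and grips with 3 to 60 N. Pads are 19 mm wide; open, the fingers measure 117 mm over their backs; the gripper's body (75 mm by 190 mm) begins 51 mm behind the grasp point.
Start: joints at [1.191, 0.332, -0.065, 1.46, 0.022, 1.35, -0.088], TCP at [0.218, -0.586, 0.223] pointing down, gripper open.
Joint ranges: [-2.6, 2.6], [-0.5, 2.12], [-1.47, 1.34], [0.16, 2.42], [-1.27, 4.41], [0.06, 2.06], [-2.6, 2.6]. Speed limits (rad/s): [2.22, 2.22, 2.79, 2.79, 3.14, 3.14, 3.14].

INTERFACE

Orientations are given as a unit quaternion [x, y, z, w].
In Python, from bench import sensors, eyes, order gives the robot as it stands.
- The arm moves only by the tool arm_command, never from a script. Its argument "steps" is a list of rows, each an object with "rot": the turn, a rotation vector about the world's x, y, z in degrees, a list of three; "slide": the shift along the world's x, y, z in m, a list of three; "grip": the opening, from 0 (shut) to 1 (fully open). A call has exactly 8 rows; each row shifts and turns the commanded pose from where the row before left it; what a row does not reach is not made up. A row lasts 1/8 s, in which the tool goes at most 62.5 mm and 10.7 degrees, less where a joint would pass 70% of its speed; a pose out of reach is approached as far as the arm can. A call with a gripper value outside its range is refused whole. The fingers move at their own pace and stop on an object; "newtons" is the grip in N (left out, the last holds). Time passes only in rows, so rows that do not move let the fingers close, or fill a call up. It gives the time, the measured TCP pose, the force, the opening and the grip force at its end, in the units of the state.
- sensors.read_state(): the state, without advancing time (a new reading comes with each control period).
- eyes.camera(name): name is "side" or "top"; returns a dict with "pixels" (400x640x3 uint8, red, green, blue), "intrinsics" (3x3 intrinsics, pixels), "k1" (the pictures are not rectified: a ray, as slopes to the right and down, at radius r is drawn at 1 + k1 r^2 times it, then the intrinsics apply), "pose" (4x4, takes a point from camera to world coordinates). Camera axes: x right, y down, z forward; pixel columns grow to the right and rows downward; lengths in m; the calibration is good to about 2 mm. A picture is of the moment at which its call begins. There is no depth.
- order.close_job(): hands the job in; it is judged then, once.
Trained networks look in a picture, given as the dict that the camera call returned (one of the last four; its "shot" number tells which), for a name from the list of things; names that differ only in an ending like _2 or _b are one class to them, and where a whole thing is asked for, a point or a joint stands for the part that bears it (a point fixed in the world has none). Each returns a list of dicts, best first, with "conf" (0 to 1); they miss things now and then, are a little off and sometimes report something else, mostly with a low value. They report only what shows in the picture. A call takes as long as a camera call.
- eyes.look_for(name, picture): "bbox" ([left, top, right, bottom] in pixels, round what is visible of it).
The state is a dict: "time": time; "joint_positions": joint angles; "joint_vel": joint speeds; "joint_torque": joint torques, N m; "ee_pos": TCP position; "eef_rot": TCP orientation; "ft_force": force on the tool from outside, world axes, zero at the start; "torque": the same for the moment, N m; "width": finger opening in m; "grip_force": force on a finger pad.
Only numpy, scipy, OpenCV 4.12 (cv2) and the standard library are available. Lean on these libraries where they do the work, as an engineer would, in place of code of your own. Each camera call takes 0.05 s, during which the arm holds its last target. There are 200 camera calls.

TASK

Clear the white inspection mat: with your fingertips sweep the three loose brass nuts along the mat, through the open side of the blue collecting bay, until each lies flat and wholly inside it. Push them, do not pick them up or flick them, and leave the amber jar, the hexagonal aluminium housing and the steel setting ring where they stand.

Things in the scene. Friction and masses are not known exactly. Their poses are not given: they have to be found in the camera images.
- bay: fixed blue bay, mouth roughly to world -y: three walls, 30 mm high, 6 mm thick, on its -x, +x and +y sides, around a blue patch level with the bench, inside 160 mm (x) by 120 mm (y). The -y side is open, full width, no sill. Origin at the patch centre at bench height: mouth line at y = -60 mm, inner face of the back wall at y = +60 mm; z up
- nut_a: loose brass hexagon nut lying flat, 30 mm across flats (34.6 mm across corners), 16 mm high, 20 mm bore, about 60 g, sliding freely on the bench; origin at the centre of its underside, z up, x through the middle of a flat; one of three alike
- nut_b: loose brass hexagon nut lying flat, 30 mm across flats (34.6 mm across corners), 16 mm high, 20 mm bore, about 60 g, sliding freely on the bench; origin at the centre of its underside, z up, x through the middle of a flat; one of three alike
- nut_c: loose brass hexagon nut lying flat, 30 mm across flats (34.6 mm across corners), 16 mm high, 20 mm bore, about 60 g, sliding freely on the bench; origin at the centre of its underside, z up, x through the middle of a flat; one of three alike
- jar: loose upright amber glass jar with a black cap, 40 mm diameter, 50 mm high, among the nuts; a bystander; origin at the centre of its underside
- housing: loose hexagonal aluminium housing lying flat, 80 mm across flats (92 mm across corners), 27 mm high, with two round steel ports on top; a bystander; origin at the centre of its underside
- setting_ring: loose steel setting ring lying flat, 56 mm outer and 32 mm inner diameter, 20 mm high; a bystander; origin at the centre of its underside

How it is judged:
At the end, for the whole second after the job is handed in: All three nuts lie flat on the bench inside the bay, at rest (under 20 mm/s), each nut's centre at least 14 mm past the mouth line and between the walls; jar, housing and setting ring are upright and within 10 mm of where they began (x of nut_a in the frame of bay between -0.078 and 0.078 m and y of nut_a in the frame of bay between -0.046 and 0.058 m and height (world z) of each of nut_a, nut_b, nut_c below 0.004 m and angle between each of nut_a, nut_b, nut_c, jar, housing, setting_ring's own z axis and vertical below 0.2 rad and linear speed of each of nut_a, nut_b, nut_c below 0.02 m/s and x of nut_b in the frame of bay between -0.078 and 0.078 m and y of nut_b in the frame of bay between -0.046 and 0.058 m and x of nut_c in the frame of bay between -0.078 and 0.078 m and y of nut_c in the frame of bay between -0.046 and 0.058 m and distance of each of jar, housing, setting_ring from where it was at the start of the episode below 0.01 m); the robot touches nothing.
It fails at once if a nut is lifted: its underside's centre rises more than 8 mm above the bench (height (world z) of any of nut_a, nut_b, nut_c above 0.008 m).
It fails at once if a nut is flicked: faster than 0.8 m/s (linear speed of any of nut_a, nut_b, nut_c above 0.8 m/s).
It fails at once if the jar, housing or setting ring is shifted more than 10 mm or tipped (distance of any of jar, housing, setting_ring from where it was at the start of the episode above 0.01 m or angle between any of jar, housing, setting_ring's own z axis and vertical above 0.3 rad).
It also fails if it takes over 72 s, if anything falls off the work surface, if the arm or the gripper's body presses on something with over 40 N, if the wrist force passes 120 N, or if a joint passes its speed limit or range.

## Working session

There is one attempt and no reset: what is moved stays moved. The work goes in short steps, Python scripts to look and compute and a tool call to move; the robot and the scene stay as the last step left them, time stands still between calls to the robot, and variables do not carry over. Pictures are saved under pics/ and viewed, at most 10 in all, crops included, and the job is handed in when it is done.

Besides the shell and the picture viewer there is one more tool, called by a JSON object that holds its "method" and its "body". arm_command: Moves the arm, as the interface text tells. Its arguments: {"type":"object","properties":{"steps":{"type":"array","items":{"type":"object","properties":{"rot":{"type":"array","items":{"type":"number"}},"slide":{"type":"array","items":{"type":"number"}},"grip":{"type":"number"}}}},"newtons":{"type":"number"}},"required":["steps"]}

```bash
mkdir -p pics; cat > h.py <<'E'
import numpy as np, cv2
from bench import sensors, eyes, order
def w(p,u,v,z):
    K=np.array(p["intrinsics"]);T=np.array(p["pose"])
    d=np.array([(u-K[0,2])/K[0,0],(v-K[1,2])/K[1,1]]);s=d.copy()
    for _ in range(20): s=d/(1+p["k1"]*(s@s))
    r=T[:3,:3]@np.array([s[0],s[1],1]);o=T[:3,3]
    return (o+r*(z-o[2])/r[2])[:2]
def shot(c,name):
    p=eyes.camera(c);cv2.imwrite(f"pics/{name}.png",cv2.cvtColor(np.asarray(p["pixels"]),cv2.COLOR_RGB2BGR));return p
E
cat > a.py <<'E'
from h import *
for c in ("top","side"):
    p=shot(c,c+"0");print(c,np.array(p["pose"])[:3].round(3).tolist())
    for n,z in dict(bay=0,nut_a=.008,jar=.025,housing=.013,setting_ring=.01).items():
        for d in eyes.look_for(n,p)[:5]:
            b=d["bbox"];print(n,round(d["conf"],2),np.round(b),w(p,(b[0]+b[2])/2,(b[1]+b[3])/2,z).round(3))
E
python3 a.py
```

```text
top [[0.018, -0.991, 0.129, 0.484], [-0.999, -0.022, -0.027, -0.063], [0.029, -0.129, -0.991, 1.081]]
bay 0.72 [129. 170. 203. 251.] [0.579 0.278]
nut_a 0.66 [297. 246. 308. 258.] [ 0.486 -0.055]
nut_a 0.65 [366. 248. 381. 261.] [ 0.484 -0.225]
nut_a 0.39 [348. 203. 365. 216.] [ 0.592 -0.182]
jar 0.59 [277. 187. 294. 203.] [ 0.621 -0.011]
housing 0.62 [287. 125. 324. 161.] [ 0.752 -0.055]
side [[-0.981, -0.14, 0.136, 0.472], [-0.195, 0.759, -0.621, 0.475], [-0.016, -0.635, -0.772, 0.728]]
bay 0.83 [228. 322. 353. 400.] [0.591 0.251]
nut_a 0.66 [376. 171. 388. 184.] [ 0.479 -0.213]
nut_a 0.62 [368. 224. 385. 239.] [ 0.475 -0.05 ]
nut_a 0.5 [328. 176. 342. 190.] [ 0.59  -0.175]
jar 0.72 [297. 220. 318. 248.] [ 0.617 -0.005]
jar 0.31 [359. 114. 384. 130.] [ 0.531 -0.396]
housing 0.69 [378. 170. 391. 182.] [ 0.474 -0.215]
housing 0.66 [235. 193. 279. 229.] [ 0.747 -0.055]
setting_ring 0.75 [360. 113. 382. 130.] [ 0.531 -0.419]
```

```bash
python3 -c "
import cv2
a=cv2.imread('pics/top0.png')[100:300,100:500];cv2.imwrite('pics/tc0.png',cv2.resize(a,None,fx=2,fy=2,interpolation=cv2.INTER_CUBIC))"
```

```text
(no output)
```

View pics/tc0.png

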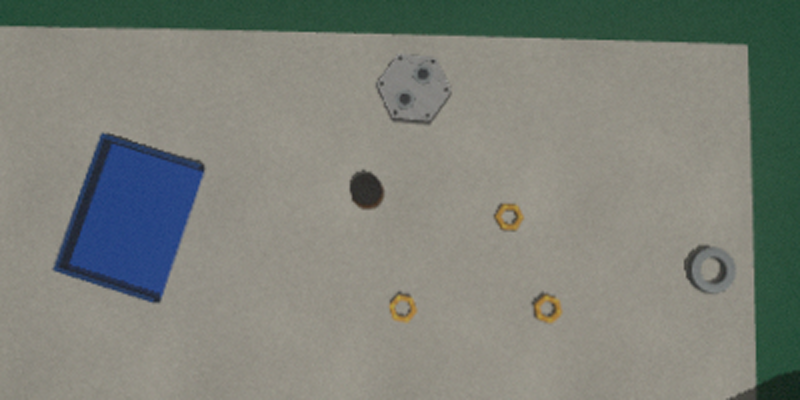

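View pics/side0.png

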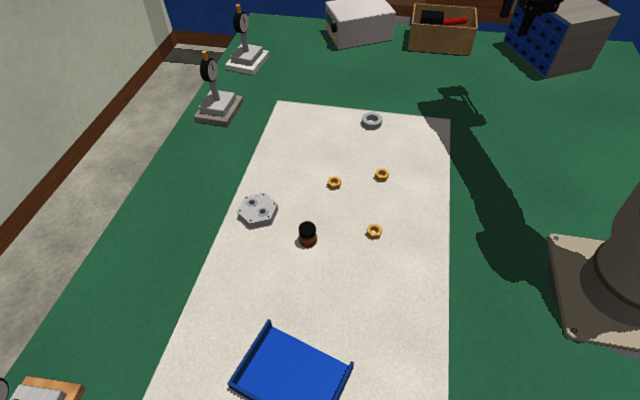

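```bash
cat > b.py <<'E'
from h import *
p=eyes.camera("top")
# wall-top corners (full px) : mouth hi, mouth lo, back hi, back lo
for n,(u,v) in dict(mh=(202,183),ml=(180,250.5),bh=(152,167),bl=(127.5,235)).items(): print(n,w(p,u,v,.03).round(3))
hsv=cv2.cvtColor(np.asarray(p["pixels"]),cv2.COLOR_RGB2HSV)
m=cv2.inRange(hsv,(105,120,100),(130,255,255));m[:,:100]=0;m[:,230:]=0;m[:150]=0;m[270:]=0
c=max(cv2.findContours(m,0,2)[0],key=cv2.contourArea);print(cv2.boxPoints(cv2.minAreaRect(c)).tolist())
print([w(p,u,v,0).round(3).tolist() for u,v in cv2.boxPoints(cv2.minAreaRect(c))])
s=sensors.read_state();print(s["ee_pos"],s["eef_rot"],s["width"])
from scipy.spatial.transform import Rotation as R
print(R.from_quat(s["eef_rot"]).as_matrix().round(3))
E
python3 b.py
```

```text
mh [0.644 0.187]
ml [0.484 0.231]
bh [0.68  0.309]
bl [0.517 0.357]
[[134.4409637451172, 231.54248046875], [155.2665252685547, 170.161865234375], [201.1138153076172, 185.71719360351562], [180.2882537841797, 247.09780883789062]]
[[0.527, 0.352], [0.678, 0.311], [0.642, 0.196], [0.492, 0.239]]
[ 0.21834599 -0.58561381  0.22253883] [9.84124865e-01 1.77477462e-01 1.68486651e-05 3.89590846e-06] 0.08697907884718808
[[ 0.937  0.349  0.   ]
 [ 0.349 -0.937 -0.   ]
 [ 0.     0.    -1.   ]]
```

{"method": "arm_command", "body": {"steps": [{"slide": [0.026,0.05,-0.008],"rot": [0,0,7.5],"grip": 0.23},{"slide": [0.026,0.05,-0.008],"rot": [0,0,7.5],"grip": 0.23},{"slide": [0.026,0.05,-0.008],"rot": [0,0,7.5],"grip": 0.23},{"slide": [0.026,0.05,-0.008],"rot": [0,0,7.5],"grip": 0.23},{"slide": [0.026,0.05,-0.008],"rot": [0,0,7.5],"grip": 0.23},{"slide": [0.026,0.05,-0.008],"rot": [0,0,7.5],"grip": 0.23},{"slide": [0.026,0.05,-0.008],"rot": [0,0,7.5],"grip": 0.23},{"slide": [0.026,0.05,-0.008],"rot": [0,0,7.5],"grip": 0.23}]}}

```text
time: 1.65
ee_pos: [0.427, -0.1841, 0.1587]
eef_rot: [0.762, 0.647, 0.0, 0.001]
ft_force: [0.2, -0.3, -0.6]
width: 0.0215
grip_force: 0.0
```

{"method": "arm_command", "body": {"steps": [{"slide": [0.0095,0.0175,-0.024],"grip": 0.23},{"slide": [0.0095,0.0175,-0.024],"grip": 0.23},{"slide": [0.0095,0.0175,-0.024],"grip": 0.23},{"slide": [0.0095,0.0175,-0.024],"grip": 0.23},{"slide": [0.0095,0.0175,-0.024],"grip": 0.23},{"slide": [0,0,-0.016],"grip": 0.23},{"slide": [0,0,-0.01],"grip": 0.23},{"slide": [0,0,-0.005],"grip": 0.23}]}}

```text
schema error: expected keys rot, slide, grip
```

```bash
cat > c.py <<'E'
from h import *
import sys
n=sys.argv[1]
for c in ("top","side"):
    p=shot(c,c+n)
    for d in eyes.look_for("nut_a",p)[:4]:
        b=d["bbox"];q=w(p,(b[0]+b[2])/2,(b[1]+b[3])/2,.008)
        e=q-np.array([.582,.271]);print(c,round(d["conf"],2),q.round(3),"bay",(e@[.962,-.273]).round(3),(e@[.273,.962]).round(3))
t=cv2.resize(cv2.imread(f"pics/top{n}.png")[150:290,110:410],(600,280));s=cv2.imread(f"pics/side{n}.png")[100:400,150:450]
cv2.imwrite(f"pics/m{n}.png",np.vstack([t,cv2.resize(s,(600,600))[280:]]))
E
python3 c.py 1
```

```text
top 0.5 [ 0.479 -0.05 ] bay -0.012 -0.337
side 0.66 [ 0.477 -0.225] bay 0.034 -0.506
side 0.58 [ 0.48  -0.052] bay -0.01 -0.339
side 0.42 [ 0.59  -0.177] bay 0.13 -0.429
```

View pics/side1.png

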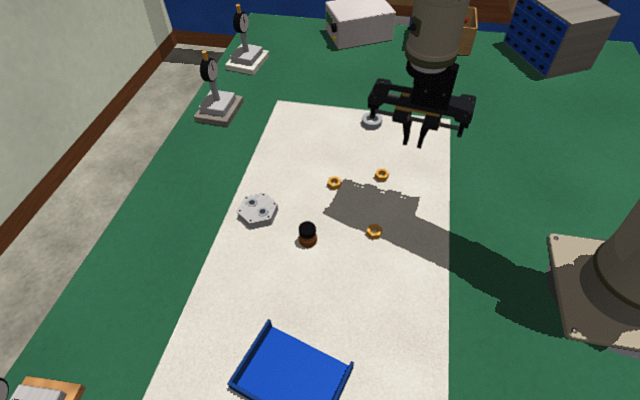

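The last move was refused because it had no rot. The picture shows the gripper still high at (420,110), and the nuts untouched at (375,231), (382,174) and (334,182). I'll resend it.

{"method": "arm_command", "body": {"steps": [{"slide": [0.0095,0.0175,-0.024],"rot": [0,0,0],"grip": 0.23},{"slide": [0.0095,0.0175,-0.024],"rot": [0,0,0],"grip": 0.23},{"slide": [0.0095,0.0175,-0.024],"rot": [0,0,0],"grip": 0.23},{"slide": [0.0095,0.0175,-0.024],"rot": [0,0,0],"grip": 0.23},{"slide": [0.0095,0.0175,-0.024],"rot": [0,0,0],"grip": 0.23},{"slide": [0,0,-0.016],"rot": [0,0,0],"grip": 0.23},{"slide": [0,0,-0.01],"rot": [0,0,0],"grip": 0.23},{"slide": [0,0,-0.005],"rot": [0,0,0],"grip": 0.23}]}}

```text
time: 2.85
ee_pos: [0.4735, -0.0995, 0.0073]
eef_rot: [0.764, 0.645, -0.0, 0.0]
ft_force: [-0.4, -0.7, 0.9]
width: 0.0198
grip_force: 0.0
```

{"method": "arm_command", "body": {"steps": [{"slide": [0.002,0.012,0],"rot": [0,0,0],"grip": 0.23},{"slide": [0.003,0.018,0],"rot": [0,0,0],"grip": 0.23},{"slide": [0.0035,0.022,0],"rot": [0,0,0],"grip": 0.23},{"slide": [0.0043,0.026,0],"rot": [0,0,0],"grip": 0.23},{"slide": [0.0043,0.026,0],"rot": [0,0,0],"grip": 0.23},{"slide": [0.0043,0.026,0],"rot": [0,0,0],"grip": 0.23},{"slide": [0.0043,0.022,0],"rot": [0,0,0],"grip": 0.23},{"slide": [0.003,0.018,0],"rot": [0,0,0],"grip": 0.23}]}}

```text
time: 3.85
ee_pos: [0.503, 0.0735, 0.0084]
eef_rot: [0.763, 0.646, 0.001, 0.0]
ft_force: [-0.1, -1.6, -0.6]
width: 0.0199
grip_force: 0.2
```

```bash
python3 c.py 2
```

```text
top 0.4 [ 0.487 -0.225] bay 0.044 -0.503
side 0.71 [ 0.745 -0.057] bay 0.247 -0.271
side 0.51 [0.502 0.1  ] bay -0.031 -0.187
```

View pics/m2.png

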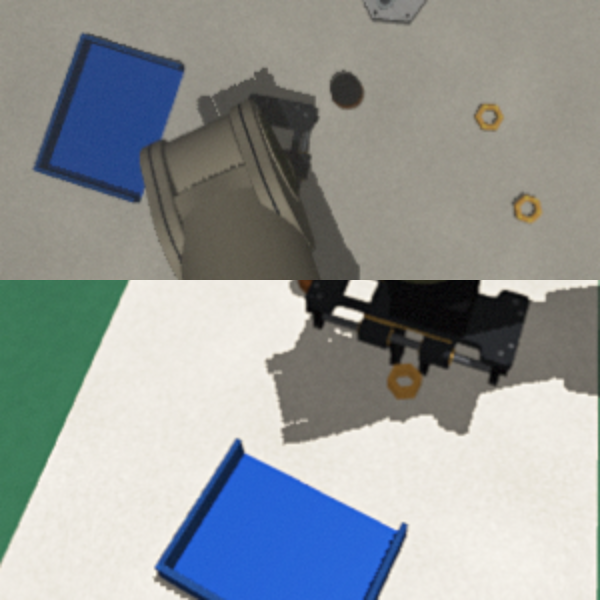

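Side view: the nut at (404,380) sits ahead of the two fingertips at (397,355) and (432,355). The bay mouth lies straight ahead. I'll continue.

{"method": "arm_command", "body": {"steps": [{"slide": [0.0035,0.022,0],"rot": [0,0,0],"grip": 0.23},{"slide": [0.0045,0.028,0],"rot": [0,0,0],"grip": 0.23},{"slide": [0.0045,0.028,0],"rot": [0,0,0],"grip": 0.23},{"slide": [0.0045,0.028,0],"rot": [0,0,0],"grip": 0.23},{"slide": [0.0045,0.028,0],"rot": [0,0,0],"grip": 0.23},{"slide": [0.0045,0.028,0],"rot": [0,0,0],"grip": 0.23},{"slide": [0.004,0.024,0],"rot": [0,0,0],"grip": 0.23},{"slide": [0.003,0.016,0],"rot": [0,0,0],"grip": 0.23}]}}

```text
time: 5.05
ee_pos: [0.5359, 0.2738, 0.0077]
eef_rot: [0.764, 0.646, -0.0, 0.0]
ft_force: [0.1, -1.1, 1.1]
width: 0.0202
grip_force: 0.3
```

{"method": "arm_command", "body": {"steps": [{"slide": [-0.004,-0.024,0.005],"rot": [0,0,0],"grip": 0.23},{"slide": [-0.006,-0.03,0.04],"rot": [0,0,0],"grip": 0.23},{"slide": [-0.006,-0.05,0.035],"rot": [0,0,-2.3],"grip": 0.23},{"slide": [-0.006,-0.06,0],"rot": [0,0,0],"grip": 0.23},{"slide": [-0.006,-0.06,0],"rot": [0,0,0],"grip": 0.23},{"slide": [-0.006,-0.06,0],"rot": [0,0,0],"grip": 0.23},{"slide": [-0.006,-0.06,0],"rot": [0,0,0],"grip": 0.23},{"slide": [-0.006,-0.06,0],"rot": [0,0,0],"grip": 0.23}]}}

```text
time: 6.05
ee_pos: [0.4888, -0.133, 0.088]
eef_rot: [0.777, 0.63, 0.0, 0.0]
ft_force: [0.9, 0.5, -0.1]
width: 0.0201
grip_force: 0.0
```

```bash
python3 c.py 3
```

```text
top 0.68 [0.541 0.299] bay -0.048 0.016
side 0.64 [0.538 0.291] bay -0.048 0.007
side 0.57 [ 0.486 -0.221] bay 0.042 -0.5
side 0.5 [ 0.591 -0.177] bay 0.131 -0.429
```

{"method": "arm_command", "body": {"steps": [{"slide": [-0.005,-0.05,0],"rot": [0,0,0],"grip": 0.23},{"slide": [-0.005,-0.05,0],"rot": [0,0,0],"grip": 0.23},{"slide": [-0.005,-0.037,0],"rot": [0,0,0],"grip": 0.23},{"slide": [0,0,-0.025],"rot": [0,0,0],"grip": 0.23},{"slide": [0,0,-0.025],"rot": [0,0,0],"grip": 0.23},{"slide": [0,0,-0.018],"rot": [0,0,0],"grip": 0.23},{"slide": [0,0,-0.01],"rot": [0,0,0],"grip": 0.23},{"slide": [0,0,-0.003],"rot": [0,0,0],"grip": 0.23}]}}

```text
time: 7.25
ee_pos: [0.4747, -0.2667, 0.0064]
eef_rot: [0.776, 0.631, 0.0, -0.0]
ft_force: [0.2, 0.6, -0.1]
width: 0.0201
grip_force: 0.0
```

{"method": "arm_command", "body": {"steps": [{"slide": [0.0025,0.012,0],"rot": [0,0,0],"grip": 0.23},{"slide": [0.0035,0.018,0],"rot": [0,0,0],"grip": 0.23},{"slide": [0.005,0.024,0],"rot": [0,0,0],"grip": 0.23},{"slide": [0.0056,0.028,0],"rot": [0,0,0],"grip": 0.23},{"slide": [0.0056,0.028,0],"rot": [0,0,0],"grip": 0.23},{"slide": [0.0056,0.028,0],"rot": [0,0,0],"grip": 0.23},{"slide": [0.0056,0.028,0],"rot": [0,0,0],"grip": 0.23},{"slide": [0.0056,0.028,0],"rot": [0,0,0],"grip": 0.23}]}}

```text
time: 8.25
ee_pos: [0.5139, -0.0708, 0.0072]
eef_rot: [0.776, 0.631, 0.0, 0.0]
ft_force: [0.5, -0.8, 0.3]
width: 0.0198
grip_force: 0.2
```

{"method": "arm_command", "body": {"steps": [{"slide": [0.0056,0.028,0],"rot": [0,0,0],"grip": 0.23},{"slide": [0.0056,0.028,0],"rot": [0,0,0],"grip": 0.23},{"slide": [0.0056,0.028,0],"rot": [0,0,0],"grip": 0.23},{"slide": [0.0056,0.028,0],"rot": [0,0,0],"grip": 0.23},{"slide": [0.0056,0.028,0],"rot": [0,0,0],"grip": 0.23},{"slide": [0.0056,0.028,0],"rot": [0,0,0],"grip": 0.23},{"slide": [0.0056,0.028,0],"rot": [0,0,0],"grip": 0.23},{"slide": [0.005,0.024,0],"rot": [0,0,0],"grip": 0.23}]}}

```text
time: 9.25
ee_pos: [0.5573, 0.1496, 0.0072]
eef_rot: [0.776, 0.631, 0.0, 0.0]
ft_force: [0.2, -0.5, -0.0]
width: 0.0196
grip_force: 0.2
```

```bash
python3 c.py 4
```

```text
top 0.66 [ 0.595 -0.183] bay 0.136 -0.433
side 0.73 [0.54  0.291] bay -0.046 0.008
side 0.59 [0.559 0.179] bay 0.003 -0.094
```

View pics/m4.png

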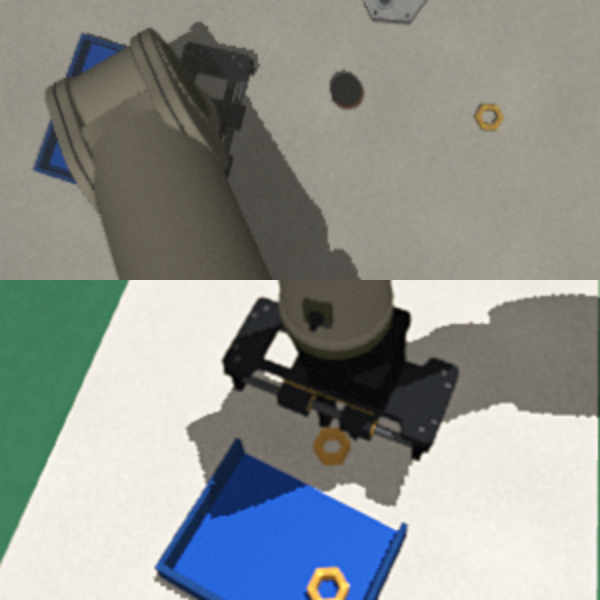

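The nut at (332,446) is centred before the fork, and nut 1 lies in the bay at (328,584). I'll finish the push.

{"method": "arm_command", "body": {"steps": [{"slide": [0.007,0.026,0],"rot": [0,0,0],"grip": 0.23},{"slide": [0.0065,0.024,0],"rot": [0,0,0],"grip": 0.23},{"slide": [0.0055,0.021,0],"rot": [0,0,0],"grip": 0.23},{"slide": [0.004,0.015,0],"rot": [0,0,0],"grip": 0.23},{"slide": [0.0025,0.01,0],"rot": [0,0,0],"grip": 0.23},{"slide": [0.0015,0.006,0],"rot": [0,0,0],"grip": 0.23},{"slide": [-0.004,-0.02,0.003],"rot": [0,0,0],"grip": 0.23},{"slide": [-0.005,-0.03,0.035],"rot": [0,0,0],"grip": 0.23}]}}

```text
time: 10.45
ee_pos: [0.5738, 0.1969, 0.0428]
eef_rot: [0.776, 0.63, -0.002, -0.001]
ft_force: [0.8, -0.3, 0.9]
width: 0.0195
grip_force: 0.0
```

{"method": "arm_command", "body": {"steps": [{"slide": [-0.01,-0.03,0.05],"rot": [0,0,0],"grip": 0.23},{"slide": [-0.004,-0.06,0],"rot": [0,0,5.3],"grip": 0.23},{"slide": [-0.004,-0.06,0],"rot": [0,0,5.3],"grip": 0.23},{"slide": [-0.004,-0.06,0],"rot": [0,0,5.3],"grip": 0.23},{"slide": [-0.004,-0.06,0],"rot": [0,0,5.3],"grip": 0.23},{"slide": [-0.004,-0.06,0],"rot": [0,0,5.4],"grip": 0.23},{"slide": [-0.004,-0.06,0],"rot": [0,0,0],"grip": 0.23},{"slide": [0.03,-0.035,0],"rot": [0,0,0],"grip": 0.23}]}}

```text
time: 11.45
ee_pos: [0.5686, -0.2325, 0.0949]
eef_rot: [0.613, 0.79, -0.002, 0.0]
ft_force: [1.4, 0.4, 0.7]
width: 0.02
grip_force: 0.0
```

```bash
python3 c.py 5
```

```text
top 0.44 [0.543 0.297] bay -0.045 0.014
top 0.42 [0.587 0.269] bay 0.005 -0.001
side 0.84 [0.585 0.273] bay 0.002 0.003
side 0.65 [0.541 0.293] bay -0.046 0.01
side 0.48 [ 0.594 -0.178] bay 0.134 -0.429
```

{"method": "arm_command", "body": {"steps": [{"slide": [0.018,0.002,0],"rot": [0,0,0],"grip": 0.23},{"slide": [0.018,0.002,0],"rot": [0,0,0],"grip": 0.23},{"slide": [0,0,-0.03],"rot": [0,0,0],"grip": 0.23},{"slide": [0,0,-0.025],"rot": [0,0,0],"grip": 0.23},{"slide": [0,0,-0.018],"rot": [0,0,0],"grip": 0.23},{"slide": [0,0,-0.01],"rot": [0,0,0],"grip": 0.23},{"slide": [0,0,-0.004],"rot": [0,0,0],"grip": 0.23},{"slide": [0,0,0],"rot": [0,0,0],"grip": 0.23}]}}

```text
time: 12.65
ee_pos: [0.608, -0.2222, 0.008]
eef_rot: [0.611, 0.792, 0.0, 0.0]
ft_force: [-0.2, -0.8, -0.7]
width: 0.0199
grip_force: 0.0
```

{"method": "arm_command", "body": {"steps": [{"slide": [-0.0055,0.012,0],"rot": [0,0,0],"grip": 0.23},{"slide": [-0.006,0.018,0],"rot": [0,0,0],"grip": 0.23},{"slide": [-0.007,0.024,0],"rot": [0,0,0],"grip": 0.23},{"slide": [-0.0075,0.026,0],"rot": [0,0,0],"grip": 0.23},{"slide": [-0.0075,0.026,0],"rot": [0,0,0],"grip": 0.23},{"slide": [-0.007,0.026,0],"rot": [0,0,0],"grip": 0.23},{"slide": [-0.007,0.026,0],"rot": [0,0,0],"grip": 0.23},{"slide": [-0.005,0.02,0],"rot": [0,0,0],"grip": 0.23}]}}

```text
time: 13.65
ee_pos: [0.5545, -0.0419, 0.0079]
eef_rot: [0.61, 0.793, 0.0, 0.0]
ft_force: [0.1, -0.8, 0.5]
width: 0.0199
grip_force: 0.2
```

```bash
python3 c.py 6
```

```text
top 0.49 [0.537 0.298] bay -0.051 0.013
top 0.42 [0.59  0.273] bay 0.007 0.004
side 0.72 [0.54  0.293] bay -0.047 0.01
side 0.49 [0.587 0.272] bay 0.004 0.002
```

View pics/side6.png

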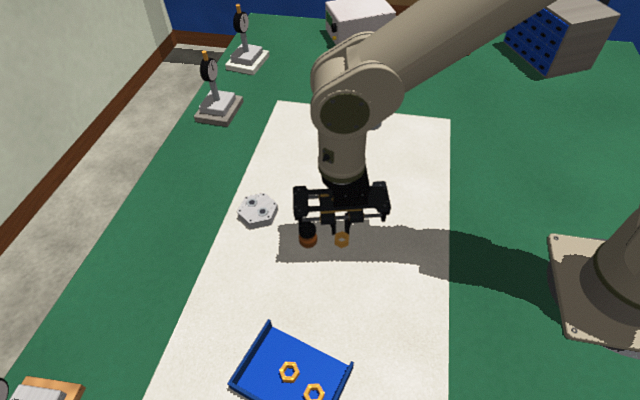

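The nut at (342,240) is nested before the fork, clear of the jar at (308,235). Two nuts are in the bay at (289,372) and (314,392). Now I'll curve the push past the jar.

{"method": "arm_command", "body": {"steps": [{"slide": [-0.0067,0.0191,0],"rot": [0,0,-7.7],"grip": 0.23},{"slide": [-0.0041,0.0198,0],"rot": [0,0,-8],"grip": 0.23},{"slide": [-0.0013,0.0202,0],"rot": [0,0,-8],"grip": 0.23},{"slide": [0.0015,0.0202,0],"rot": [0,0,-8],"grip": 0.23},{"slide": [0.0046,0.0195,0],"rot": [0,0,-6],"grip": 0.23},{"slide": [0.0078,0.0184,0],"rot": [0,0,0],"grip": 0.23},{"slide": [0.0078,0.0184,0],"rot": [0,0,0],"grip": 0.23},{"slide": [0.006,0.014,0],"rot": [0,0,0],"grip": 0.23}]}}

```text
time: 14.85
ee_pos: [0.5715, 0.1063, 0.0075]
eef_rot: [0.833, 0.553, 0.0, -0.0]
ft_force: [-0.0, -1.0, -0.8]
width: 0.02
grip_force: 0.2
```

```bash
python3 c.py 7
```

```text
top 0.55 [0.588 0.282] bay 0.003 0.013
side 0.81 [0.588 0.272] bay 0.006 0.003
side 0.66 [0.538 0.295] bay -0.049 0.011
side 0.47 [0.577 0.13 ] bay 0.033 -0.137
```

View pics/m7.png

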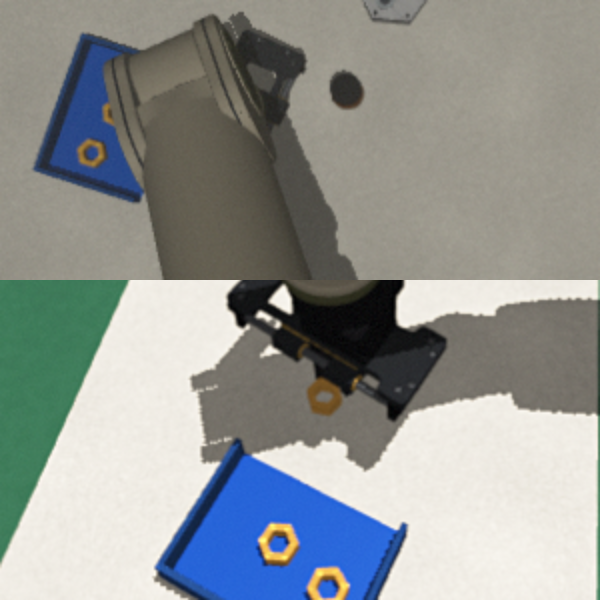

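The nut at (324,396) is in the fork, heading for the free lane. The other two are well inside at (278,543) and (328,584). This is the final push.

{"method": "arm_command", "body": {"steps": [{"slide": [0.0076,0.018,0],"rot": [0,0,0],"grip": 0.23},{"slide": [0.0093,0.022,0],"rot": [0,0,0],"grip": 0.23},{"slide": [0.0093,0.022,0],"rot": [0,0,0],"grip": 0.23},{"slide": [0.0085,0.02,0],"rot": [0,0,0],"grip": 0.23},{"slide": [0.0067,0.016,0],"rot": [0,0,0],"grip": 0.23},{"slide": [0.0042,0.01,0],"rot": [0,0,0],"grip": 0.23},{"slide": [0.0025,0.006,0],"rot": [0,0,0],"grip": 0.23},{"slide": [-0.008,-0.02,0.002],"rot": [0,0,0],"grip": 0.23}]}}

```text
time: 16.05
ee_pos: [0.6107, 0.2014, 0.0095]
eef_rot: [0.833, 0.553, 0.0, -0.001]
ft_force: [-0.1, -1.4, -0.3]
width: 0.0199
grip_force: 0.0
```

{"method": "arm_command", "body": {"steps": [{"slide": [-0.008,-0.02,0.01],"rot": [0,0,0],"grip": 0.23},{"slide": [-0.01,-0.025,0.03],"rot": [0,0,0],"grip": 0.23},{"slide": [-0.02,-0.03,0.035],"rot": [0,0,0],"grip": 0.23},{"slide": [-0.02,-0.03,0.04],"rot": [0,0,0],"grip": 0.23},{"slide": [-0.01,-0.04,0.03],"rot": [0,0,0],"grip": 0.23},{"slide": [-0.01,-0.04,0],"rot": [0,0,0],"grip": 0.23},{"slide": [0,-0.03,0],"rot": [0,0,0],"grip": 0.23},{"slide": [0,0,0],"rot": [0,0,0],"grip": 0.23}]}}

```text
time: 17.05
ee_pos: [0.5327, -0.0189, 0.1548]
eef_rot: [0.835, 0.55, -0.0, 0.001]
ft_force: [-0.4, 0.7, -0.1]
width: 0.0201
grip_force: 0.0
```

```bash
python3 c.py 8
```

```text
top 0.49 [0.629 0.235] bay 0.055 -0.021
top 0.43 [0.59  0.272] bay 0.007 0.003
side 0.77 [0.586 0.272] bay 0.003 0.002
```

View pics/m8.png

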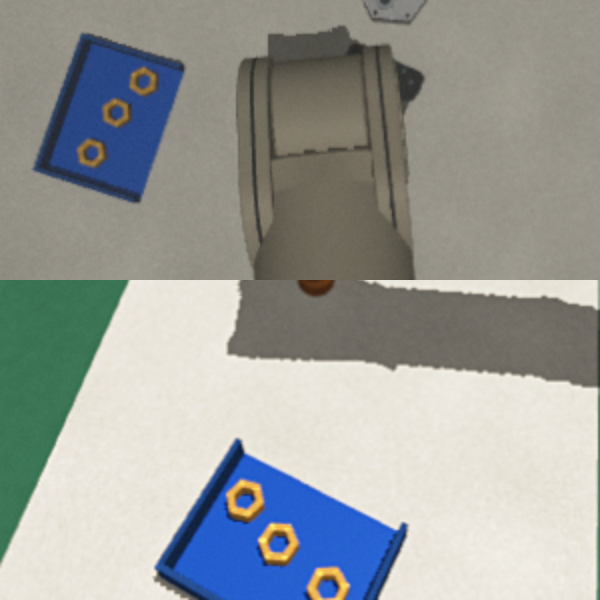

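All three nuts lie flat and wholly inside the bay, at (143,81), (116,112) and (91,152) in the top view. I'm handing the job in.

```bash
python3 -c "
from bench import order
print(order.close_job())"
```

```text
the job is handed in; nothing more can be done
None
```

All three nuts were pushed into the bay and lie flat and wholly inside it, the fingertips kept clear of the jar, housing and setting ring, and I handed the job in after about 17 s of the 72 s; no verdict came back.

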